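Put the texture probes back in their rests

TASK

The firmness tests are over: put each of the four metal probes back into the rest whose recess has the shape and size of its foot, so that every foot lies flat inside its own recess, and let go. Pick the probes up and keep them upright, never tipping one over, and leave the kiwi and the white cup standing where they are.

Things in the scene. Friction and masses are not known exactly. Their poses are not given: they have to be found in the camera images.
- probe_wide: Probe with a wide round black metal foot, 60 mm in diameter and 12 mm thick. A thin metal stem (12 mm) rises from its middle to a square metal coupling, 18 x 18 mm, 50 to 76 mm above the underside (the top): grip it there. 0.09 to 0.23 kg, loose, stands upright on the bench. Origin: centre of the foot's underside; z up; coupling flats face x and y.
- probe_small: Probe with a small round black metal foot, 36 mm in diameter and 16 mm thick. A thin metal stem (12 mm) rises from its middle to a square metal coupling, 18 x 18 mm, 50 to 76 mm above the underside (the top): grip it there. 0.09 to 0.23 kg, loose, stands upright on the bench. Origin: centre of the foot's underside; z up; coupling flats face x and y.
- probe_square: Probe with a square black metal foot, 50 x 50 mm and 12 mm thick. A thin metal stem (12 mm) rises from its middle to a square metal coupling, 18 x 18 mm, 50 to 76 mm above the underside (the top): grip it there. 0.09 to 0.23 kg, loose, stands upright on the bench. Origin: centre of the foot's underside; z up; coupling flats face x and y, as do the foot's sides.
- probe_bar: Probe with a long bar-shaped black metal foot, 80 mm along its x, 24 mm along its y, 12 mm thick. A thin metal stem (12 mm) rises from its middle to a square metal coupling, 18 x 18 mm, 50 to 76 mm above the underside (the top): grip it there. 0.09 to 0.23 kg, loose, stands upright on the bench. Origin: centre of the foot's underside; z up; coupling flats face x and y.
- rest_wide: Rest for the wide round probe: grey plastic plate 92 x 92 mm with a round recess 76 mm in diameter. Fixed to the bench, 10 mm thick; recess 6 mm deep, black floor 4 mm above the bench, 8 mm clear of the foot on every side. Origin: centre of the plate's underside, below the recess centre; z up.
- rest_small: Rest for the small round probe: grey plastic plate 68 x 68 mm with a round recess 52 mm in diameter. Fixed to the bench, 10 mm thick; recess 6 mm deep, black floor 4 mm above the bench, 8 mm clear of the foot on every side. Origin: centre of the plate's underside, below the recess centre; z up.
- rest_square: Rest for the square probe: grey plastic plate 82 x 82 mm with a square recess 66 x 66 mm, sides along its x and y. Fixed to the bench, 10 mm thick; recess 6 mm deep, black floor 4 mm above the bench, 8 mm clear of the foot on every side. Origin: centre of the plate's underside, below the recess centre; z up.
- rest_bar: Rest for the bar probe: grey plastic plate 112 x 56 mm with an oblong recess, 96 mm along its x and 40 mm along its y. Fixed to the bench, 10 mm thick; recess 6 mm deep, black floor 4 mm above the bench, 8 mm clear of the foot on every side. Origin: centre of the plate's underside, below the recess centre; z up.
- kiwi: Brown kiwi fruit with peeled flat ends, standing on end among the probes, 54 mm in diameter, 57 mm tall, loose, to be left alone. Origin: centre of its underside; z up.
- cup: White ceramic sample cup, open at the top, 60 mm across the rim, 55 mm tall, loose, to be left alone. Origin: centre of its underside; z up.
Not all that is in view belongs to the job. Leave any blue or purple look-alike of the probe_wide alone.

How it is judged:
By the outcome, as a careful person would: the job done as asked, in the order asked, and still so for the second after the job is handed in, with the robot touching nothing.
It also fails if it takes over 120 s, if anything falls off the work surface, if the arm or the gripper's body presses on something with over 40 N, if the wrist force passes 120 N, or if a joint passes its speed limit or range.

ROBOT

A 6-joint arm with a two-finger parallel gripper is mounted at the origin on the work surface. World frame = base frame: x ahead of the robot, y to its left, z up, the work surface at z = 0. Lengths are in m, angles in degrees, forces in N, time in s.
With the tool pointing down it reaches from about 0.375 to 0.75 m from the base axis. Payload 9 kg.
Tool frame: the origin (TCP) lies at the centre of the arm's flange, where the gripper is bolted on; the fingertips stand 173 mm ahead of it and the grasp point (between the pads) lies 155 mm ahead of it; z points along the fingers, y is the line along which they close (so a half turn about z gives the same grasp; the last joint's range is limited). The gripper opens to 85 mm and grips with 20 to 120 N. Pads are 22 mm wide; open, the fingers measure 114 mm over their backs; the gripper's body (76 mm by 85 mm) begins 54 mm behind the grasp point. The pads swing forward as they close: fully open they stand 13 mm farther back than shut.
Start: joints at [-12.473, 5.964, 5.575, 89.605, 0, 77.527], TCP at [0.6, 0, 0.405] pointing down, gripper open.
Joint ranges: [-171.21, 171.21], [-48.23, 106.86], [-62.78, 66.21], [-105.2, 120.99], [-86.42, 89.51], [-180, 180]. Speed limits (degrees/s): [127.2, 127.2, 147.25, 180, 180, 180].

INTERFACE

Orientations are given as a 3x3 rotation matrix whose columns are the frame's x, y, z axes.
In Python, from station import * gives the robot as it stands. The module is installed in compiled form; this text tells all that it offers.
- The arm moves only by the shell command python3 -m jog 'ROWS' [FORCE]. ROWS is JSON, a list of rows, each an object with "rot": the turn, a rotation vector about the tool's x, y, z in rad, a list of three; "xyz": the shift along the tool's x, y, z in mm, a list of three; "hand": the opening, from -1 (shut) to 1 (fully open). In form: [{"rot": [wx, wy, wz], "xyz": [dx, dy, dz], "hand": hand}, ...]. A call has 1 to 12 rows; each row is the pose to reach, as a shift and turn from the pose commanded when the call began, along the tool's axes at that moment; what a row does not reach only later rows make up. A row lasts 1/12 s, in which the tool goes at most 41.7 mm and 7.16 degrees, less where a joint would pass 70% of its speed; a pose out of reach is approached as far as the arm can. A call with a gripper value outside its range is refused whole. The fingers move at their own pace and stop on an object; FORCE is the grip in N (left out, the last holds). Time passes only in rows, so rows that repeat a pose let the fingers close. It gives the time, the measured TCP pose, the force, the opening and the grip force at its end, in the units of the state.
- sense(): the state, without advancing time (a new reading comes with each control period).
- snapshot(name): name is "scene" or "side" or "wrist"; returns the picture (400x640x3 uint8, red, green, blue); there is no depth.
- camera_info(name): a dict with "intrinsics" (3x3 intrinsics, pixels), "camera_from_world" (4x4, takes a point from world to camera coordinates); the wrist camera has in their place "mount" (4x4, takes a point from camera to tool coordinates, whose origin is the TCP and whose axes are the flange's). Camera axes: x right, y down, z forward; pixel columns grow to the right and rows downward; lengths in m; the calibration is good to about 2 mm. A picture is of the moment at which its call begins: read the wrist's pose just before it. camera_info takes no time and is no camera call.
- job_done(): hands the job in; it is judged then, once.
Trained networks look in the newest picture that a camera, given by its name, has taken for a name from the list of things; names that differ only in an ending like _2 or _b are one class to them, and where a whole thing is asked for, a point or a joint stands for the part that bears it (a point fixed in the world has none). Each returns a list of dicts, best first, with "score" (0 to 1); they miss things now and then, are a little off and sometimes report something else, mostly with a low value. They report only what shows in the picture. A call takes as long as a camera call. They do not tell look-alikes from the thing itself.
- find_in(camera, query): "xyz" ([x, y, z] in m, in the coordinates of the camera as it stood for that picture, good to about 4 mm: the middle of the surface that is visible of it).
The state is a dict: "t": time; "joint_pos": joint angles; "qvel": joint speeds; "effort": joint torques, N m; "tool_pos": TCP position; "eef_rot": TCP orientation; "ft_force": force on the tool from outside, world axes, zero at the start; "moment": the same for the moment, N m; "gripper_width": finger opening in m; "grip_force": force on a finger pad.
Only numpy, scipy, OpenCV 4.12 (cv2) and the standard library are available. Lean on these libraries where they do the work, as an engineer would, in place of code of your own. Each camera call takes 0.05 s, during which the arm holds its last target. There are 200 camera calls.

## Working session

There is one attempt and no reset: what is moved stays moved. The work goes in short steps, Python scripts to look and compute and a shell command to move; the robot and the scene stay as the last step left them, time stands still between calls to the robot, and variables do not carry over. Pictures are saved under pics/ and viewed, at most 14 in all, crops included, and the job is handed in when it is done.

```bash
mkdir -p pics
cat > h.py <<'E'
from station import *
import numpy as np, cv2
def save(name,fn,crop=None,scale=1):
    im=snapshot(name)
    o=im[:,:,::-1]
    if crop: o=o[crop[1]:crop[3],crop[0]:crop[2]]
    if scale!=1: o=cv2.resize(o,None,fx=scale,fy=scale,interpolation=cv2.INTER_CUBIC)
    cv2.imwrite('pics/'+fn,o); return im
def cam(name):
    c=camera_info(name); K=np.array(c['intrinsics'])
    if name=='wrist':
        s=sense(); T=np.eye(4); T[:3,:3]=s['eef_rot']; T[:3,3]=s['tool_pos']
        W=T@np.array(c['mount'])
    else: W=np.linalg.inv(np.array(c['camera_from_world']))
    return K,W
def ray(name,px,z):
    K,W=cam(name); out=[]
    for p in np.atleast_2d(px):
        d=W[:3,:3]@np.linalg.solve(K,[p[0],p[1],1]); o=W[:3,3]
        out.append(o+d*(z-o[2])/d[2])
    return np.array(out)
def proj(name,P):
    K,W=cam(name); C=np.linalg.inv(W); q=(C[:3,:3]@np.atleast_2d(P).T).T+C[:3,3]; q=q@K.T
    return q[:,:2]/q[:,2:]
def find(name,q):
    K,W=cam(name)
    return [(round(r['score'],2),*np.round(W[:3,:3]@np.array(r['xyz'])+W[:3,3],3)) for r in find_in(name,q)]
E
python3 - <<'E'
from h import *
np.set_printoptions(precision=4,suppress=True)
for c in ['scene','side','wrist']:
    save(c,c+'0.png'); K,W=cam(c); print(c,K[0,0],K[:2,2],W[:3,3],W[:3,2])
    for q in ['probe_wide','probe_small','probe_square','probe_bar','rest_wide','rest_small','rest_square','rest_bar','kiwi','cup']:
        r=find(c,q)
        print(q,[(x,*map(float,p)) and (float(x),[float(a) for a in p]) for x,*p in r[:4]], proj(c,[p for _,*p in r[:4]]).round().astype(int).tolist() if r else '')
print(sense())
E
```

```text
scene 480.4877198676447 [317.8037 196.5368] [ 1.2486 -0.5645  0.8429] [-0.5863  0.4632 -0.6646]
probe_wide [(0.89, [0.603, -0.296, 0.013]), (0.74, [0.614, -0.191, 0.012]), (0.61, [0.506, -0.299, 0.012])] [[233, 277], [275, 257], [210, 252]]
probe_small [(0.82, [0.644, -0.077, 0.018])] [[322, 239]]
probe_square [(0.72, [0.616, 0.26, 0.012])] [[411, 177]]
probe_bar [(0.75, [0.374, -0.284, 0.013]), (0.54, [0.618, 0.263, 0.011])] [[189, 218], [413, 177]]
rest_wide [(0.97, [0.455, 0.087, 0.009])] [[324, 175]]
rest_small [(0.45, [0.383, 0.271, 0.01]), (0.37, [0.645, -0.077, 0.021])] [[356, 138], [322, 239]]
rest_square [(0.88, [0.466, -0.085, 0.005])] [[276, 205]]
rest_bar [(0.78, [0.522, 0.447, 0.004])] [[430, 139]]
kiwi [(0.92, [0.538, -0.446, 0.045]), (0.63, [0.645, -0.077, 0.019]), (0.51, [0.371, -0.284, 0.013])] [[153, 284], [322, 239], [188, 218]]
cup [(0.66, [0.605, -0.291, 0.011]), (0.61, [0.662, 0.099, 0.039]), (0.51, [0.645, -0.08, 0.02])] [[235, 277], [382, 204], [321, 239]]
side 397.38729415726255 [320.8416 200.6105] [0.5085 0.807  0.5506] [-0.0039 -0.85   -0.5268]
probe_wide [
[... 1096 characters left out ...]
ll [] 
rest_square [] 
rest_bar [] 
kiwi [] 
cup [(0.76, [0.669, 0.102, 0.026]), (0.67, [0.379, -0.276, 0.068])] [[382, 97], [169, 376]]
{'t': 1.65, 'joint_pos': array([-12.4748,   5.9644,   5.5751,  89.6039,   0.0008,  77.5242]), 'qvel': array([-0.0384, -0.0426,  0.0382, -0.0235, -0.0291, -0.0067]), 'effort': array([ -0.0018, -55.6747,  50.3766,   0.0008,  -0.0005,  -0.    ]), 'tool_pos': array([ 0.6   , -0.    ,  0.4047]), 'eef_rot': array([[-0.    ,  1.    ,  0.0001],
       [ 1.    ,  0.    , -0.    ],
       [-0.    ,  0.0001, -1.    ]]), 'ft_force': array([ 0.4637, -0.4685,  0.6309]), 'moment': array([ 0.0031, -0.0213,  0.0009]), 'grip_force': 0.0, 'gripper_width': 0.08529731408519463}
```

View pics/scene0.png

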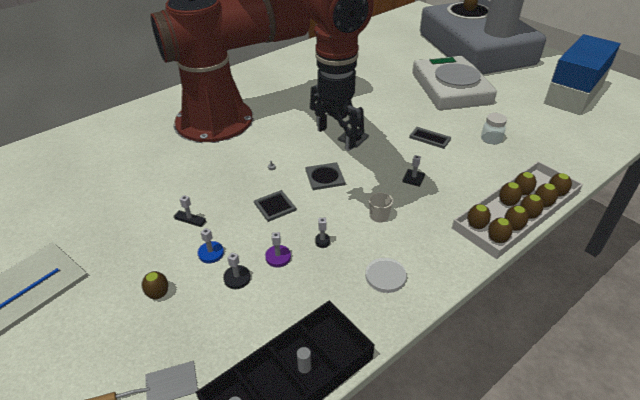

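View pics/side0.png

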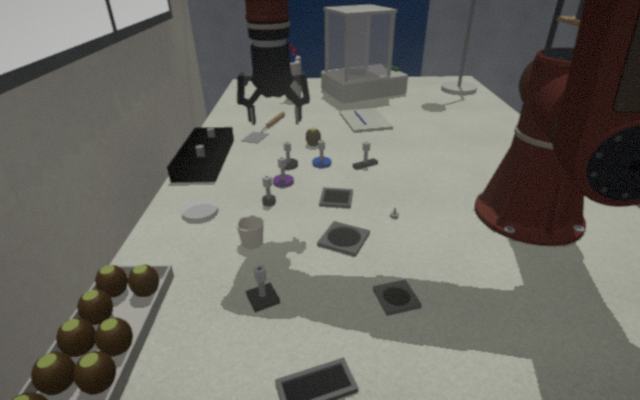

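View pics/wrist0.png

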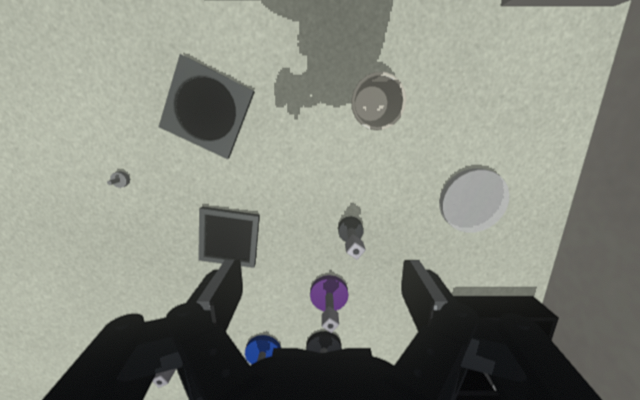

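The scene view shows three wide-footed probes: black at (235,277), blue at (210,250) and purple at (277,257). The black one matches probe_wide, whose foot is described as black metal; the other two are look-alikes. The other targets in the scene view:
- **Probes:** small (322,239), square (413,177), bar (188,218).
- **Rests:** wide (324,175), square (276,205), bar (430,139). The small rest sits behind the gripper, at (397,296) in the side view.

The wrist view shows rest_wide, rest_square, the small probe and the cup. Next I move the wrist camera to get closer looks.

```bash
python3 -m jog '[{"rot":[0,0,0],"xyz":[-250,-100,50],"hand":0.2},{"rot":[0,0,0],"xyz":[-250,-100,50],"hand":0.2},{"rot":[0,0,0],"xyz":[-250,-100,50],"hand":0.2},{"rot":[0,0,0],"xyz":[-250,-100,50],"hand":0.2},{"rot":[0,0,0],"xyz":[-250,-100,50],"hand":0.2},{"rot":[0,0,0],"xyz":[-250,-100,50],"hand":0.2},{"rot":[0,0,0],"xyz":[-250,-100,50],"hand":0.2},{"rot":[0,0,0],"xyz":[-250,-100,50],"hand":0.2},{"rot":[0,0,0],"xyz":[-250,-100,50],"hand":0.2},{"rot":[0,0,0],"xyz":[-250,-100,50],"hand":0.2},{"rot":[0,0,0],"xyz":[-250,-100,50],"hand":0.2}]'
cat >> h.py <<'E'
def rect(name,im,c,z,half=0.06,ppm=4000):
    """top-down warp of plane z around c: +x right, +y up"""
    n=int(2*half*ppm)
    P=[[c[0]-half,c[1]+half,z],[c[0]+half,c[1]+half,z],[c[0]+half,c[1]-half,z],[c[0]-half,c[1]-half,z]]
    M=cv2.getPerspectiveTransform(proj(name,P).astype(np.float32),np.float32([[0,0],[n,0],[n,n],[0,n]]))
    return cv2.warpPerspective(im[:,:,::-1],M,(n,n),flags=cv2.INTER_CUBIC)
def grid(o,c,half,ppm=4000,step=0.02):
    for k in np.arange(-half,half+1e-6,step):
        a=int((k+half)*ppm); cv2.line(o,(a,0),(a,6),(0,0,255),1); cv2.line(o,(0,a),(6,a),(0,0,255),1)
    return o
E
python3 - <<'E'
from h import *
s=sense(); print(s['t'],s['tool_pos'])
im=save('wrist','w1.png'); np.save('w1.npy',im)
for q in ['probe_wide','probe_bar','probe_small','kiwi','rest_square']: print(q,[[float(a) for a in r] for r in find('wrist',q)])
tiles=[]
for c in [(0.603,-0.285),(0.370,-0.279)]:
    for z in (0.012,0.076): tiles.append(grid(rect('wrist',im,c,z,0.06,3300),c,0.06,3300))
o=np.vstack([np.hstack(tiles[:2]),np.hstack(tiles[2:])]); o=cv2.resize(o,(600,600)); cv2.imwrite('pics/w1r.png',o)
E
```

```text
t: 2.57
tool_pos: [0.5005, -0.2492, 0.3551]
eef_rot: [[-0.001, 1.0, 0.001], [1.0, 0.001, -0.0], [-0.0, 0.001, -1.0]]
ft_force: [-0.2, 0.4, 0.2]
gripper_width: 0.0514
grip_force: 0.0
2.5667 [ 0.50045364 -0.2491665   0.35508007]
probe_wide [[0.94, 0.601, -0.282, 0.013], [0.7, 0.605, -0.181, 0.011], [0.63, 0.504, -0.292, 0.01]]
probe_bar [[0.93, 0.377, -0.272, 0.003]]
probe_small [[0.67, 0.635, -0.078, 0.015]]
kiwi [[0.55, 0.525, -0.424, 0.04]]
rest_square [[0.66, 0.464, -0.091, 0.003]]
```

View pics/w1r.png

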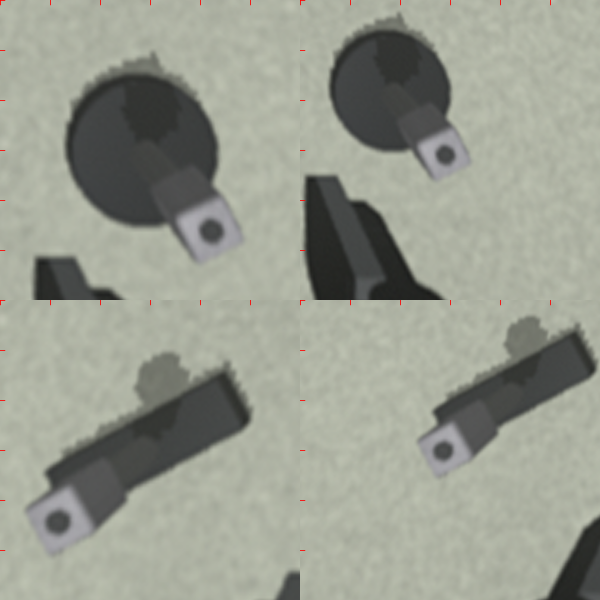

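Rectified crops: the black probe_wide has its foot at (142,150) and its coupling at (444,155) in the top row. It is clearly black, so it is the right one, with yaw about 29°. The bar in the lower row also has yaw about 29°, with its coupling top at (443,450). That gives wide at (0.6005,-0.286) and bar at (0.3675,-0.279). Next I survey the rests and the other probes.

```bash
python3 -m jog '[{"rot":[0,0,0],"xyz":[250,20,0],"hand":0.2},{"rot":[0,0,0],"xyz":[250,20,0],"hand":0.2},{"rot":[0,0,0],"xyz":[250,20,0],"hand":0.2},{"rot":[0,0,0],"xyz":[250,20,0],"hand":0.2},{"rot":[0,0,0],"xyz":[250,20,0],"hand":0.2},{"rot":[0,0,0],"xyz":[250,20,0],"hand":0.2},{"rot":[0,0,0],"xyz":[250,20,0],"hand":0.2},{"rot":[0,0,0],"xyz":[250,20,0],"hand":0.2},{"rot":[0,0,0],"xyz":[250,20,0],"hand":0.2}]'
cat > s2.py <<'E'
from h import *
im=save('wrist','w2.png')
T=[]
for c,z in [((0.638,-0.07),0.016),((0.638,-0.07),0.076),((0.456,0.09),0.01),((0.464,-0.087),0.01)]: T.append(grid(rect('wrist',im,c,z,0.06,2500),c,0.06,2500))
cv2.imwrite('pics/w2r.png',np.vstack([np.hstack(T[:2]),np.hstack(T[2:])]))
E
python3 s2.py
python3 -m jog '[{"rot":[0,0,0],"xyz":[280,-20,0],"hand":0.2},{"rot":[0,0,0],"xyz":[280,-20,0],"hand":0.2},{"rot":[0,0,0],"xyz":[280,-20,0],"hand":0.2},{"rot":[0,0,0],"xyz":[280,-20,0],"hand":0.2},{"rot":[0,0,0],"xyz":[280,-20,0],"hand":0.2},{"rot":[0,0,0],"xyz":[280,-20,0],"hand":0.2},{"rot":[0,0,0],"xyz":[280,-20,0],"hand":0.2},{"rot":[0,0,0],"xyz":[280,-20,0],"hand":0.2},{"rot":[0,0,0],"xyz":[280,-20,0],"hand":0.2},{"rot":[0,0,0],"xyz":[280,-20,0],"hand":0.2}]'
python3 - <<'E'
from h import *
im=save('wrist','w3.png')
for q in ['probe_square','rest_small','rest_bar','cup']: print(q,[[float(a) for a in r] for r in find('wrist',q)])
T=[]
for c,z in [((0.614,0.27),0.012),((0.614,0.27),0.076),((0.372,0.272),0.01),((0.516,0.45),0.01)]: T.append(grid(rect('wrist',im,c,z,0.06,2500),c,0.06,2500))
cv2.imwrite('pics/w3r.png',np.vstack([np.hstack(T[:2]),np.hstack(T[2:])]))
E
```

```text
t: 3.62
tool_pos: [0.5201, 0.0002, 0.3548]
eef_rot: [[-0.001, 1.0, 0.0], [1.0, 0.001, -0.0], [-0.0, 0.0, -1.0]]
ft_force: [-0.4, -0.4, -0.6]
gripper_width: 0.0511
grip_force: 0.0
t: 4.5
tool_pos: [0.5006, 0.2787, 0.3545]
eef_rot: [[0.001, 1.0, -0.0], [1.0, -0.001, -0.001], [-0.001, -0.0, -1.0]]
ft_force: [0.2, 0.5, 0.5]
gripper_width: 0.0511
grip_force: 0.0
probe_square [[0.84, 0.612, 0.274, 0.016]]
rest_small [[0.85, 0.368, 0.275, 0.007]]
rest_bar [[0.79, 0.511, 0.445, 0.009]]
cup [[0.44, 0.662, 0.122, 0.008]]
```

View pics/w2r.png

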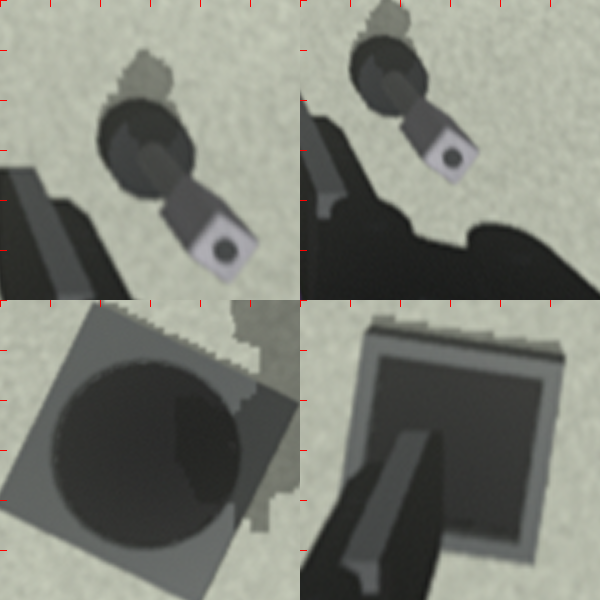

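View pics/w3r.png

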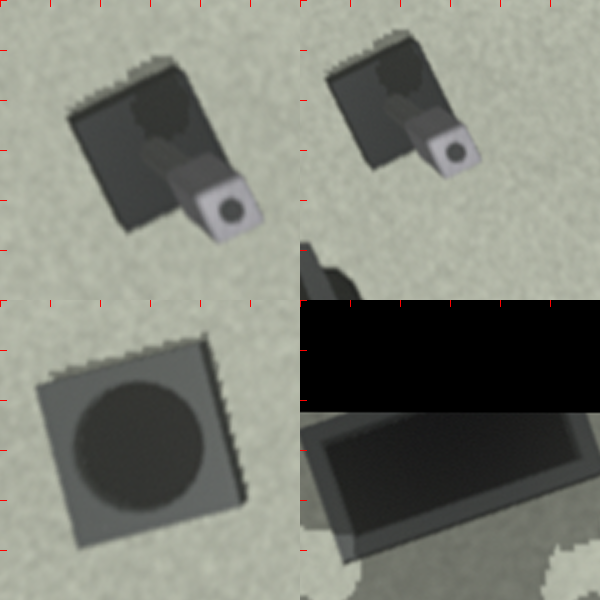

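Rectified views, 2.5 px/mm:
- **probe_small:** coupling (452,157) → (0.639,-0.073), yaw about 48°.
- **rest_wide:** circle (146,454) → (0.4546,0.088).
- **rest_square:** plate centre (449,448) → (0.4636,-0.086), yaw -8.4°.
- **probe_square:** coupling (456,152) → (0.616,0.270), yaw 26°.
- **rest_small:** circle (139,446) → (0.3676,0.2736).
- **rest_bar:** cut off at the top of the image, about (0.517,0.450), yaw 19°.

I start with the square probe.

```bash
python3 -m jog '[{"rot":[0,0,-0.454],"xyz":[-9,115,60],"hand":0.2},{"rot":[0,0,-0.454],"xyz":[-9,115,60],"hand":0.2},{"rot":[0,0,-0.454],"xyz":[-9,115,60],"hand":0.2},{"rot":[0,0,-0.454],"xyz":[-9,115,60],"hand":0.2},{"rot":[0,0,-0.454],"xyz":[-9,115,60],"hand":0.2},{"rot":[0,0,-0.454],"xyz":[-9,115,60],"hand":0.2},{"rot":[0,0,-0.454],"xyz":[-9,115,85],"hand":0.2},{"rot":[0,0,-0.454],"xyz":[-9,115,110],"hand":0.2},{"rot":[0,0,-0.454],"xyz":[-9,115,134],"hand":0.2},{"rot":[0,0,-0.454],"xyz":[-9,115,134],"hand":0.2},{"rot":[0,0,-0.454],"xyz":[-9,115,134],"hand":0.2}]'
python3 - <<'E'
from h import *
im=save('wrist','w4.png'); cv2.imwrite('pics/w4.png',im[130:,:,::-1])
E
```

```text
t: 5.67
tool_pos: [0.614, 0.2712, 0.2218]
eef_rot: [[-0.437, 0.899, -0.0], [0.899, 0.437, -0.0], [0.0, -0.0, -1.0]]
ft_force: [-0.1, 0.9, 0.8]
gripper_width: 0.0511
grip_force: 0.0
```

View pics/w4.png

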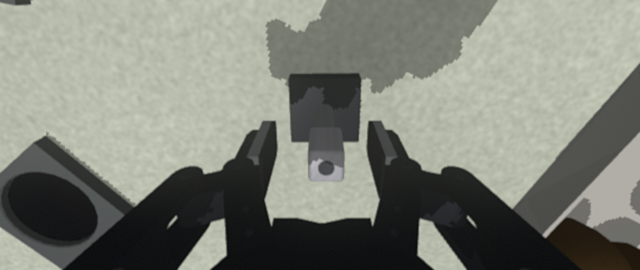

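The coupling top at (326,167) sits between the pads at (272,150) and (370,150), centred and aligned. Now I grip and lift.

```bash
python3 -m jog '[{"rot":[0,0,0],"xyz":[0,0,0],"hand":-0.3},{"rot":[0,0,0],"xyz":[0,0,0],"hand":-0.5},{"rot":[0,0,0],"xyz":[0,0,0],"hand":-0.6},{"rot":[0,0,0],"xyz":[0,0,0],"hand":-1},{"rot":[0,0,0],"xyz":[0,0,0],"hand":-1},{"rot":[0,0,0],"xyz":[0,0,0],"hand":-1},{"rot":[0,0,0],"xyz":[0,0,0],"hand":-1},{"rot":[0,0,0],"xyz":[0,0,0],"hand":-1}]' 40
python3 -m jog '[{"rot":[0,0,0],"xyz":[0,0,-10],"hand":-1},{"rot":[0,0,0],"xyz":[0,0,-30],"hand":-1},{"rot":[0,0,0],"xyz":[0,0,-60],"hand":-1},{"rot":[0,0,0],"xyz":[0,0,-90],"hand":-1},{"rot":[0,0,0],"xyz":[0,0,-110],"hand":-1},{"rot":[0,0,0],"xyz":[0,0,-110],"hand":-1},{"rot":[0,0,0],"xyz":[0,0,-110],"hand":-1}]'
cat > go.py <<'E'
# go.py x y z closing_yaw_deg : prints tool-frame shift (mm) and rot z (rad, nearest mod 180)
import sys; from h import *
from scipy.spatial.transform import Rotation as R
x,y,z,a=map(float,sys.argv[1:5]); s=sense(); E=np.array(s['eef_rot'])
d=E.T@(np.array([x,y,z])-s['tool_pos'])*1000
cur=np.degrees(np.arctan2(E[1,1],E[0,1])); r=-((a-cur+90)%180-90)
print('t',round(s['t'],2),'xyz',d.round(1),'rotz',round(np.radians(r),3),'deg',round(r,1),'now',np.round(s['tool_pos'],4),'grip',s['gripper_width'],s['grip_force'],'j',s['joint_pos'].round(0))
E
python3 go.py 0.4636 -0.086 0.33 -8.4
```

```text
t: 6.38
tool_pos: [0.6158, 0.2712, 0.2229]
eef_rot: [[-0.438, 0.899, 0.003], [0.899, 0.438, 0.001], [-0.001, 0.003, -1.0]]
ft_force: [-1.0, 0.3, 7.7]
gripper_width: 0.0176
grip_force: 39.7
t: 6.97
tool_pos: [0.6154, 0.2711, 0.3324]
eef_rot: [[-0.438, 0.899, 0.003], [0.899, 0.438, 0.001], [-0.001, 0.003, -1.0]]
ft_force: [-0.4, -0.2, -1.8]
gripper_width: 0.0174
grip_force: 39.5
t 6.97 xyz [-254.4 -293.     1.8] rotz 0.6 deg 34.4 now [0.6154 0.2711 0.3324] grip 0.01741577433955703 39.54112887382507 j [13. 18. 12. 84. -0. 77.]
```

```bash
python3 -m jog '[{"rot":[0,0,0.1],"xyz":[-20,-23,0],"hand":-1},{"rot":[0,0,0.2],"xyz":[-45,-52,0],"hand":-1},{"rot":[0,0,0.3],"xyz":[-72,-83,0],"hand":-1},{"rot":[0,0,0.4],"xyz":[-99,-114,0],"hand":-1},{"rot":[0,0,0.5],"xyz":[-126,-145,0],"hand":-1},{"rot":[0,0,0.6],"xyz":[-153,-176,0],"hand":-1},{"rot":[0,0,0.6],"xyz":[-180,-207,0],"hand":-1},{"rot":[0,0,0.6],"xyz":[-207,-238,0],"hand":-1},{"rot":[0,0,0.6],"xyz":[-232,-267,0],"hand":-1},{"rot":[0,0,0.6],"xyz":[-250,-288,0],"hand":-1},{"rot":[0,0,0.6],"xyz":[-254,-293,0],"hand":-1},{"rot":[0,0,0.6],"xyz":[-254,-293,0],"hand":-1}]'
python3 go.py 0.4636 -0.086 0.2275 -8.4
python3 - <<'E'
from h import *
im=save('wrist','w5.png'); cv2.imwrite('pics/w5.png',im[130:,:,::-1])
E
```

```text
t: 7.97
tool_pos: [0.4621, -0.0871, 0.3293]
eef_rot: [[0.149, 0.989, -0.002], [0.989, -0.149, 0.001], [0.001, -0.002, -1.0]]
ft_force: [-0.2, 0.2, -2.2]
gripper_width: 0.0174
grip_force: 40.0
t 7.97 xyz [  1.3   1.5 101.7] rotz -0.003 deg -0.2 now [ 0.4621 -0.0871  0.3293] grip 0.017425537237171943 39.96367871761322 j [-27. -17. -24.  83.  -0.  72.]
```

View pics/w5.png

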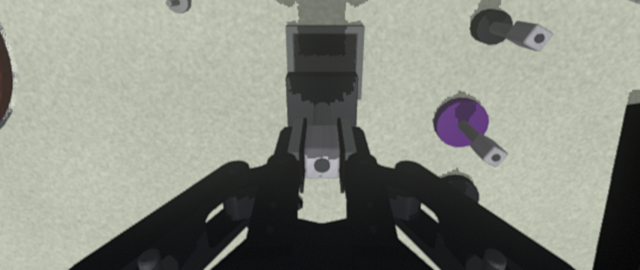

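The square foot (cols 288–358) is lined up with the rest plate (cols 287–364), and the yaw matches. I lower and release.

```bash
python3 -m jog '[{"rot":[0,0,0],"xyz":[1,1,30],"hand":-1},{"rot":[0,0,0],"xyz":[1,1,60],"hand":-1},{"rot":[0,0,0],"xyz":[1,1,80],"hand":-1},{"rot":[0,0,0],"xyz":[1,1,92],"hand":-1},{"rot":[0,0,0],"xyz":[1,1,97],"hand":-1},{"rot":[0,0,0],"xyz":[1,1,100],"hand":-1},{"rot":[0,0,0],"xyz":[1,1,102],"hand":-1},{"rot":[0,0,0],"xyz":[1,1,102],"hand":-1},{"rot":[0,0,0],"xyz":[1,1,102],"hand":-1}]'
```

```text
t: 8.77
tool_pos: [0.4647, -0.085, 0.2298]
eef_rot: [[0.145, 0.989, 0.002], [0.989, -0.145, -0.001], [-0.0, 0.002, -1.0]]
ft_force: [0.3, 0.1, -1.4]
gripper_width: 0.0172
grip_force: 39.9
```

```bash
python3 -m jog '[{"rot":[0,0,0],"xyz":[0,0,1],"hand":-1},{"rot":[0,0,0],"xyz":[0,0,2],"hand":-1},{"rot":[0,0,0],"xyz":[0,0,3],"hand":-1},{"rot":[0,0,0],"xyz":[0,0,3],"hand":-1}]'
```

```text
t: 9.1
tool_pos: [0.4645, -0.0851, 0.2268]
eef_rot: [[0.146, 0.989, 0.001], [0.989, -0.146, -0.001], [-0.0, 0.001, -1.0]]
ft_force: [-1.7, 1.7, 6.7]
gripper_width: 0.0168
grip_force: 41.0
```

```bash
python3 -m jog '[{"rot":[0,0,0],"xyz":[0,0,0],"hand":-0.4},{"rot":[0,0,0],"xyz":[0,0,0],"hand":-0.2},{"rot":[0,0,0],"xyz":[0,0,0],"hand":0.1},{"rot":[0,0,0],"xyz":[0,0,0],"hand":0.2},{"rot":[0,0,0],"xyz":[0,0,0],"hand":0.2},{"rot":[0,0,0],"xyz":[0,0,-20],"hand":0.2},{"rot":[0,0,0],"xyz":[0,0,-50],"hand":0.2},{"rot":[0,0,0],"xyz":[0,0,-85],"hand":0.2},{"rot":[0,0,0],"xyz":[0,0,-110],"hand":0.2},{"rot":[0,0,0],"xyz":[0,0,-110],"hand":0.2},{"rot":[0,0,0],"xyz":[0,0,-110],"hand":0.2}]'
python3 - <<'E'
from h import *
im=save('wrist','w6.png')
T=[grid(rect('wrist',im,c,z,0.06,2500),c,0.06,2500) for c,z in [((0.4636,-0.086),0.010),((0.638,-0.072),0.076)]]
cv2.imwrite('pics/w6r.png',np.hstack(T))
E
python3 go.py 0.639 -0.0725 0.222 -41.5
```

```text
t: 10.02
tool_pos: [0.4647, -0.0852, 0.3372]
eef_rot: [[0.145, 0.989, 0.003], [0.989, -0.145, -0.001], [-0.001, 0.003, -1.0]]
ft_force: [0.2, 0.1, -0.7]
gripper_width: 0.0513
grip_force: 0.0
t 10.07 xyz [ 37.8 170.9 113.8] rotz 0.578 deg 33.1 now [ 0.4643 -0.085   0.3357] grip 0.05113800849692016 0.0 j [-26. -17. -23.  84.   0.  72.]
```

View pics/w6r.png

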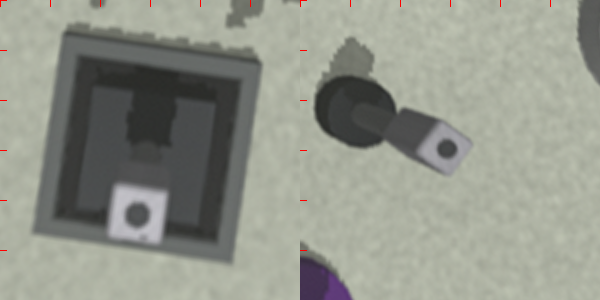

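The square probe is seated flat, with an even dark margin around its foot (tile centre (148,148)). The small probe's coupling is at (447,149) → (0.638,-0.072), yaw about -40°. I pick it next.

```bash
python3 -m jog '[{"rot":[0,0,0.12],"xyz":[9,40,0],"hand":0.2},{"rot":[0,0,0.24],"xyz":[18,80,0],"hand":0.2},{"rot":[0,0,0.36],"xyz":[27,120,20],"hand":0.2},{"rot":[0,0,0.48],"xyz":[36,160,35],"hand":0.2},{"rot":[0,0,0.55],"xyz":[38,170,45],"hand":0.2},{"rot":[0,0,0.55],"xyz":[38,170,55],"hand":0.2},{"rot":[0,0,0.55],"xyz":[38,170,70],"hand":0.2},{"rot":[0,0,0.55],"xyz":[38,170,90],"hand":0.2},{"rot":[0,0,0.55],"xyz":[38,170,108],"hand":0.2},{"rot":[0,0,0.55],"xyz":[38,170,114],"hand":0.2},{"rot":[0,0,0.55],"xyz":[38,170,114],"hand":0.2},{"rot":[0,0,0.55],"xyz":[38,170,114],"hand":0.2}]'
python3 - <<'E'
from h import *
im=save('wrist','w7.png'); cv2.imwrite('pics/w7.png',im[130:,:,::-1])
E
python3 go.py 0.638 -0.072 0.222 -40
```

```text
t: 11.07
tool_pos: [0.6374, -0.0721, 0.2217]
eef_rot: [[0.641, 0.768, -0.001], [0.768, -0.641, 0.0], [-0.0, -0.001, -1.0]]
ft_force: [0.5, 0.8, 0.5]
gripper_width: 0.0513
grip_force: 0.0
t 11.12 xyz [ 0.2 -0.   0.6] rotz 0.002 deg 0.1 now [ 0.6379 -0.0722  0.2226] grip 0.05101243320027664 0.0 j [-18.  16.  -3.  72.  -0. 112.]
```

View pics/w7.png

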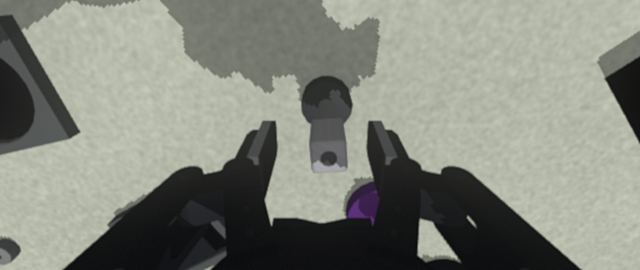

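The small coupling at (328,158) is about 3 mm right of the pad centre (col 322), so I shift +3 mm in tool y, then close and lift.

```bash
python3 -m jog '[{"rot":[0,0,0],"xyz":[0,3,0],"hand":0.2},{"rot":[0,0,0],"xyz":[0,3,0],"hand":0.2},{"rot":[0,0,0],"xyz":[0,3,0],"hand":-0.3},{"rot":[0,0,0],"xyz":[0,3,0],"hand":-0.4},{"rot":[0,0,0],"xyz":[0,3,0],"hand":-0.5},{"rot":[0,0,0],"xyz":[0,3,0],"hand":-0.6},{"rot":[0,0,0],"xyz":[0,3,0],"hand":-1},{"rot":[0,0,0],"xyz":[0,3,0],"hand":-1},{"rot":[0,0,0],"xyz":[0,3,0],"hand":-1},{"rot":[0,0,0],"xyz":[0,3,0],"hand":-1}]' 40
python3 -m jog '[{"rot":[0,0,0],"xyz":[0,3,-10],"hand":-1},{"rot":[0,0,0],"xyz":[0,3,-30],"hand":-1},{"rot":[0,0,0],"xyz":[0,3,-60],"hand":-1},{"rot":[0,0,0],"xyz":[0,3,-90],"hand":-1},{"rot":[0,0,0],"xyz":[0,3,-110],"hand":-1},{"rot":[0,0,0],"xyz":[0,3,-110],"hand":-1},{"rot":[0,0,0],"xyz":[0,3,-110],"hand":-1}]'
python3 go.py 0.3676 0.2736 0.34 0
```

```text
t: 11.95
tool_pos: [0.6404, -0.074, 0.222]
eef_rot: [[0.641, 0.767, 0.001], [0.767, -0.641, -0.0], [0.0, 0.001, -1.0]]
ft_force: [-0.8, -0.0, 3.9]
gripper_width: 0.0175
grip_force: 39.3
t: 12.53
tool_pos: [0.643, -0.0761, 0.3334]
eef_rot: [[0.641, 0.767, 0.002], [0.767, -0.641, -0.001], [0.001, 0.002, -1.0]]
ft_force: [-0.2, -0.3, -2.1]
gripper_width: 0.0169
grip_force: 39.2
t 12.53 xyz [  91.8 -435.5   -7.6] rotz -0.696 deg -39.9 now [ 0.643  -0.0761  0.3334] grip 0.01694448025488737 39.243308901786804 j [-18.  14.   7.  83.   0. 112.]
```

```bash
python3 -m jog '[{"rot":[0,0,-0.05],"xyz":[4,-20,-5],"hand":-1},{"rot":[0,0,-0.12],"xyz":[10,-50,-8],"hand":-1},{"rot":[0,0,-0.2],"xyz":[18,-85,-8],"hand":-1},{"rot":[0,0,-0.28],"xyz":[26,-121,-8],"hand":-1},{"rot":[0,0,-0.36],"xyz":[33,-157,-8],"hand":-1},{"rot":[0,0,-0.44],"xyz":[41,-193,-8],"hand":-1},{"rot":[0,0,-0.52],"xyz":[48,-229,-8],"hand":-1},{"rot":[0,0,-0.6],"xyz":[56,-265,-8],"hand":-1},{"rot":[0,0,-0.7],"xyz":[63,-301,-8],"hand":-1},{"rot":[0,0,-0.7],"xyz":[71,-337,-8],"hand":-1},{"rot":[0,0,-0.7],"xyz":[78,-370,-8],"hand":-1},{"rot":[0,0,-0.7],"xyz":[84,-398,-8],"hand":-1}]'
python3 go.py 0.3676 0.2736 0.34 0
```

```text
t: 13.53
tool_pos: [0.389, 0.245, 0.3382]
eef_rot: [[-0.005, 1.0, -0.002], [1.0, 0.005, -0.0], [-0.0, -0.002, -1.0]]
ft_force: [0.8, 0.1, -1.2]
gripper_width: 0.0176
grip_force: 39.4
t 13.53 xyz [ 28.7 -21.2  -1.8] rotz 0.005 deg 0.3 now [0.389  0.245  0.3382] grip 0.017553284673507166 39.42952752113342 j [ 16. -19. -25.  85.   0. 106.]
```

```bash
python3 -m jog '[{"rot":[0,0,0],"xyz":[14,-10,0],"hand":-1},{"rot":[0,0,0],"xyz":[25,-19,0],"hand":-1},{"rot":[0,0,0],"xyz":[29,-21,0],"hand":-1},{"rot":[0,0,0],"xyz":[29,-21,0],"hand":-1},{"rot":[0,0,0],"xyz":[29,-21,10],"hand":-1},{"rot":[0,0,0],"xyz":[29,-21,35],"hand":-1},{"rot":[0,0,0],"xyz":[29,-21,65],"hand":-1},{"rot":[0,0,0],"xyz":[29,-21,85],"hand":-1},{"rot":[0,0,0],"xyz":[29,-21,92],"hand":-1},{"rot":[0,0,0],"xyz":[29,-21,92],"hand":-1},{"rot":[0,0,0],"xyz":[29,-21,92],"hand":-1}]'
python3 - <<'E'
from h import *
im=save('wrist','w8.png'); cv2.imwrite('pics/w8.png',im[130:,:,::-1])
E
python3 go.py 0.3676 0.2736 0.226 0
```

```text
t: 14.45
tool_pos: [0.3703, 0.2722, 0.248]
eef_rot: [[-0.003, 1.0, -0.0], [1.0, 0.003, -0.0], [-0.0, -0.0, -1.0]]
ft_force: [0.0, -0.4, -0.7]
gripper_width: 0.0175
grip_force: 39.3
t 14.5 xyz [ 1.2 -3.  22.8] rotz 0.003 deg 0.2 now [0.3706 0.2724 0.2488] grip 0.017164107944574503 39.313454031944275 j [ 20. -18. -33.  75.  -0. 110.]
```

View pics/w8.png

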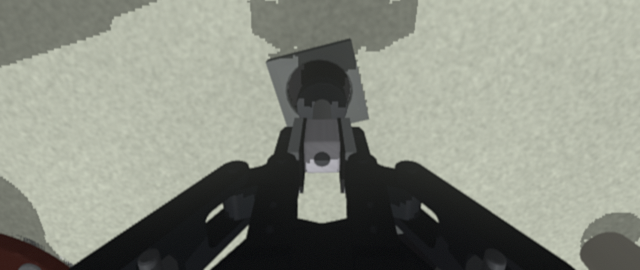

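The recess (cols 287–352) is centred about 2 mm left of the held probe (col 322), so I correct and lower.

```bash
python3 -m jog '[{"rot":[0,0,0],"xyz":[1,-2,5],"hand":-1},{"rot":[0,0,0],"xyz":[1,-2,11],"hand":-1},{"rot":[0,0,0],"xyz":[1,-2,16],"hand":-1},{"rot":[0,0,0],"xyz":[1,-2,19],"hand":-1},{"rot":[0,0,0],"xyz":[1,-2,21],"hand":-1},{"rot":[0,0,0],"xyz":[1,-2,22],"hand":-1},{"rot":[0,0,0],"xyz":[1,-2,22],"hand":-1},{"rot":[0,0,0],"xyz":[1,-2,22],"hand":-1}]'
```

```text
t: 15.17
tool_pos: [0.3679, 0.2737, 0.226]
eef_rot: [[-0.004, 1.0, 0.0], [1.0, 0.004, 0.0], [0.0, 0.0, -1.0]]
ft_force: [-1.2, -0.9, 2.8]
gripper_width: 0.0176
grip_force: 39.8
```

```bash
python3 -m jog '[{"rot":[0,0,0],"xyz":[0,0,0],"hand":-0.4},{"rot":[0,0,0],"xyz":[0,0,0],"hand":-0.2},{"rot":[0,0,0],"xyz":[0,0,0],"hand":0.1},{"rot":[0,0,0],"xyz":[0,0,0],"hand":0.2},{"rot":[0,0,0],"xyz":[0,0,0],"hand":0.2},{"rot":[0,0,0],"xyz":[0,0,-20],"hand":0.2},{"rot":[0,0,0],"xyz":[0,0,-50],"hand":0.2},{"rot":[0,0,0],"xyz":[0,0,-85],"hand":0.2},{"rot":[0,0,0],"xyz":[0,0,-110],"hand":0.2},{"rot":[0,0,0],"xyz":[0,0,-110],"hand":0.2},{"rot":[0,0,0],"xyz":[0,0,-110],"hand":0.2}]'
python3 - <<'E'
from h import *
im=save('wrist','w9.png'); T=[grid(rect('wrist',im,c,z,0.06,2500),c,0.06,2500) for c,z in [((0.3676,0.2736),0.010)]]
cv2.imwrite('pics/w9r.png',T[0])
E
python3 go.py 0.6005 -0.2065 0.33 29
```

```text
t: 16.08
tool_pos: [0.3684, 0.2738, 0.3372]
eef_rot: [[-0.004, 1.0, 0.003], [1.0, 0.004, 0.001], [0.001, 0.003, -1.0]]
ft_force: [-0.5, -0.5, -1.3]
gripper_width: 0.0512
grip_force: 0.0
t 16.13 xyz [-481.1  230.6    5.7] rotz -0.502 deg -28.8 now [0.368  0.2737 0.3357] grip 0.05130808460148017 0.0 j [ 20. -20. -25.  84.  -0. 110.]
```

View pics/w9r.png

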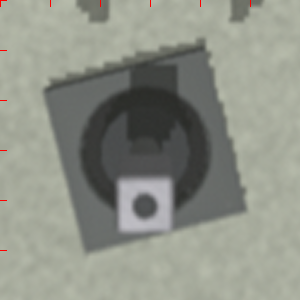

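The small probe is seated, with an even dark ring around its foot at (145,150). Now for the black wide probe.

```bash
python3 -m jog '[{"rot":[0,0,-0.1],"xyz":[-37,15,0],"hand":0.2},{"rot":[0,0,-0.2],"xyz":[-74,30,0],"hand":0.2},{"rot":[0,0,-0.3],"xyz":[-111,46,0],"hand":0.2},{"rot":[0,0,-0.4],"xyz":[-148,61,0],"hand":0.2},{"rot":[0,0,-0.5],"xyz":[-185,76,0],"hand":0.2},{"rot":[0,0,-0.5],"xyz":[-222,92,0],"hand":0.2},{"rot":[0,0,-0.5],"xyz":[-259,107,0],"hand":0.2},{"rot":[0,0,-0.5],"xyz":[-296,122,0],"hand":0.2},{"rot":[0,0,-0.5],"xyz":[-333,137,0],"hand":0.2},{"rot":[0,0,-0.5],"xyz":[-370,153,0],"hand":0.2},{"rot":[0,0,-0.5],"xyz":[-407,168,0],"hand":0.2},{"rot":[0,0,-0.5],"xyz":[-440,182,0],"hand":0.2}]'
python3 go.py 0.6005 -0.286 0.222 29
```

```text
t: 17.13
tool_pos: [0.5517, -0.1682, 0.3336]
eef_rot: [[-0.482, 0.876, -0.002], [0.876, 0.482, 0.001], [0.002, -0.001, -1.0]]
ft_force: [0.4, 0.1, 0.8]
gripper_width: 0.0512
grip_force: 0.0
t 17.13 xyz [-127.   -13.9  111.4] rotz -0.003 deg -0.2 now [ 0.5517 -0.1682  0.3336] grip 0.051193682845764484 0.0 j [-30.   2.  -6.  82.  -0.  31.]
```

```bash
python3 -m jog '[{"rot":[0,0,0],"xyz":[-40,-4,0],"hand":0.2},{"rot":[0,0,0],"xyz":[-80,-9,0],"hand":0.2},{"rot":[0,0,0],"xyz":[-115,-13,0],"hand":0.2},{"rot":[0,0,0],"xyz":[-127,-14,10],"hand":0.2},{"rot":[0,0,0],"xyz":[-127,-14,25],"hand":0.2},{"rot":[0,0,0],"xyz":[-127,-14,50],"hand":0.2},{"rot":[0,0,0],"xyz":[-127,-14,75],"hand":0.2},{"rot":[0,0,0],"xyz":[-127,-14,98],"hand":0.2},{"rot":[0,0,0],"xyz":[-127,-14,111],"hand":0.2},{"rot":[0,0,0],"xyz":[-127,-14,111],"hand":0.2},{"rot":[0,0,0],"xyz":[-127,-14,111],"hand":0.2}]'
python3 - <<'E'
from h import *
im=save('wrist','w10.png'); cv2.imwrite('pics/w10.png',im[130:,:,::-1])
E
python3 go.py 0.6005 -0.286 0.222 29
```

```text
t: 18.05
tool_pos: [0.6003, -0.2832, 0.2238]
eef_rot: [[-0.483, 0.876, -0.002], [0.876, 0.483, 0.001], [0.002, -0.001, -1.0]]
ft_force: [0.3, -1.1, 0.8]
gripper_width: 0.051
grip_force: 0.0
t 18.1 xyz [-1.9 -1.4  3.3] rotz -0.002 deg -0.1 now [ 0.6008 -0.2836  0.2253] grip 0.051149641503707176 0.0 j [-37.  19.   2.  73.   0.  25.]
```

View pics/w10.png

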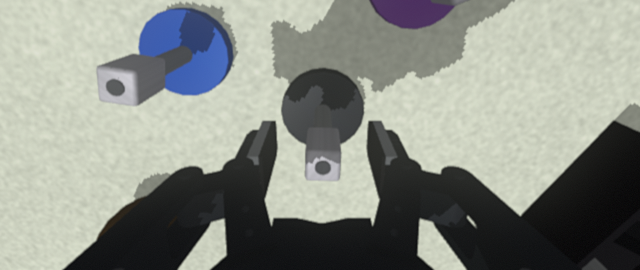

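The black probe's coupling at (323,167) is centred between the pads; the blue and purple ones are clear. I grip and lift.

```bash
python3 -m jog '[{"rot":[0,0,0],"xyz":[-2,0,2],"hand":0.2},{"rot":[0,0,0],"xyz":[-2,0,2],"hand":0.2},{"rot":[0,0,0],"xyz":[-2,0,2],"hand":-0.3},{"rot":[0,0,0],"xyz":[-2,0,2],"hand":-0.4},{"rot":[0,0,0],"xyz":[-2,0,2],"hand":-0.5},{"rot":[0,0,0],"xyz":[-2,0,2],"hand":-0.6},{"rot":[0,0,0],"xyz":[-2,0,2],"hand":-1},{"rot":[0,0,0],"xyz":[-2,0,2],"hand":-1},{"rot":[0,0,0],"xyz":[-2,0,2],"hand":-1},{"rot":[0,0,0],"xyz":[-2,0,2],"hand":-1}]' 40
python3 -m jog '[{"rot":[0,0,0],"xyz":[0,0,-10],"hand":-1},{"rot":[0,0,0],"xyz":[0,0,-30],"hand":-1},{"rot":[0,0,0],"xyz":[0,0,-60],"hand":-1},{"rot":[0,0,0],"xyz":[0,0,-90],"hand":-1},{"rot":[0,0,0],"xyz":[0,0,-115],"hand":-1},{"rot":[0,0,0],"xyz":[0,0,-115],"hand":-1},{"rot":[0,0,0],"xyz":[0,0,-115],"hand":-1}]'
python3 go.py 0.4546 0.088 0.335 0
```

```text
t: 18.93
tool_pos: [0.6018, -0.2855, 0.2233]
eef_rot: [[-0.483, 0.876, 0.001], [0.876, 0.483, -0.001], [-0.001, 0.0, -1.0]]
ft_force: [-0.8, -0.3, 6.5]
gripper_width: 0.0175
grip_force: 39.6
t: 19.52
tool_pos: [0.602, -0.2856, 0.3395]
eef_rot: [[-0.483, 0.876, 0.002], [0.876, 0.483, -0.002], [-0.003, 0.001, -1.0]]
ft_force: [0.8, 0.0, -2.3]
gripper_width: 0.017
grip_force: 39.0
t 19.52 xyz [398.3  51.4   3.6] rotz 0.504 deg 28.9 now [ 0.602  -0.2856  0.3395] grip 0.017048794215685847 39.02489483356476 j [-37.  17.  12.  84.  -0.  25.]
```

```bash
python3 -m jog '[{"rot":[0,0,0.06],"xyz":[18,2,-5],"hand":-1},{"rot":[0,0,0.12],"xyz":[48,6,-5],"hand":-1},{"rot":[0,0,0.2],"xyz":[84,11,-5],"hand":-1},{"rot":[0,0,0.28],"xyz":[120,15,-5],"hand":-1},{"rot":[0,0,0.36],"xyz":[157,20,-5],"hand":-1},{"rot":[0,0,0.44],"xyz":[194,25,-5],"hand":-1},{"rot":[0,0,0.5],"xyz":[231,30,-5],"hand":-1},{"rot":[0,0,0.5],"xyz":[268,35,-5],"hand":-1},{"rot":[0,0,0.5],"xyz":[305,39,-5],"hand":-1},{"rot":[0,0,0.5],"xyz":[342,44,0],"hand":-1},{"rot":[0,0,0.5],"xyz":[370,48,0],"hand":-1},{"rot":[0,0,0.5],"xyz":[390,50,0],"hand":-1}]'
python3 go.py 0.4546 0.088 0.25 0
```

```text
t: 20.52
tool_pos: [0.4553, 0.0826, 0.3357]
eef_rot: [[-0.006, 1.0, -0.003], [1.0, 0.006, 0.001], [0.001, -0.003, -1.0]]
ft_force: [-0.2, -0.2, -1.7]
gripper_width: 0.0174
grip_force: 39.2
t 20.52 xyz [ 5.4 -0.4 85.7] rotz 0.006 deg 0.3 now [0.4553 0.0826 0.3357] grip 0.017427503058927898 39.163965582847595 j [ -6. -19. -24.  84.   0.  84.]
```

```bash
python3 -m jog '[{"rot":[0,0,0],"xyz":[4,0,10],"hand":-1},{"rot":[0,0,0],"xyz":[4,0,35],"hand":-1},{"rot":[0,0,0],"xyz":[4,0,65],"hand":-1},{"rot":[0,0,0],"xyz":[4,0,82],"hand":-1},{"rot":[0,0,0],"xyz":[4,0,86],"hand":-1},{"rot":[0,0,0],"xyz":[4,0,86],"hand":-1},{"rot":[0,0,0],"xyz":[4,0,86],"hand":-1}]'
python3 go.py 0.4546 0.088 0.227 0
```

```text
t: 21.1
tool_pos: [0.4572, 0.084, 0.2518]
eef_rot: [[-0.004, 1.0, -0.0], [1.0, 0.004, -0.0], [-0.0, -0.0, -1.0]]
ft_force: [-0.4, 0.2, -0.7]
gripper_width: 0.0172
grip_force: 39.2
t 21.1 xyz [ 4.  -2.6 24.8] rotz 0.004 deg 0.2 now [0.4572 0.084  0.2518] grip 0.01723402253847988 39.21952843666077 j [ -6. -17. -32.  75.  -0.  84.]
```

```bash
python3 -m jog '[{"rot":[0,0,0],"xyz":[4,-3,0],"hand":-1},{"rot":[0,0,0],"xyz":[4,-3,6],"hand":-1},{"rot":[0,0,0],"xyz":[4,-3,12],"hand":-1},{"rot":[0,0,0],"xyz":[4,-3,18],"hand":-1},{"rot":[0,0,0],"xyz":[4,-3,21],"hand":-1},{"rot":[0,0,0],"xyz":[4,-3,23],"hand":-1},{"rot":[0,0,0],"xyz":[4,-3,24],"hand":-1},{"rot":[0,0,0],"xyz":[4,-3,24],"hand":-1}]'
python3 go.py 0.4546 0.088 0.227 0
```

```text
t: 21.77
tool_pos: [0.454, 0.0883, 0.2276]
eef_rot: [[-0.004, 1.0, -0.0], [1.0, 0.004, -0.0], [-0.0, -0.0, -1.0]]
ft_force: [-0.1, -0.7, -1.5]
gripper_width: 0.0173
grip_force: 39.3
t 21.77 xyz [-0.3  0.6  0.6] rotz 0.004 deg 0.2 now [0.454  0.0883 0.2276] grip 0.01728027385462682 39.27562236785889 j [ -5. -16. -34.  72.  -0.  85.]
```

```bash
python3 -m jog '[{"rot":[0,0,0],"xyz":[0,0,1],"hand":-1},{"rot":[0,0,0],"xyz":[0,0,1],"hand":-1},{"rot":[0,0,0],"xyz":[0,0,1],"hand":-1}]'
python3 -m jog '[{"rot":[0,0,0],"xyz":[0,0,0],"hand":-0.4},{"rot":[0,0,0],"xyz":[0,0,0],"hand":-0.2},{"rot":[0,0,0],"xyz":[0,0,0],"hand":0.1},{"rot":[0,0,0],"xyz":[0,0,0],"hand":0.2},{"rot":[0,0,0],"xyz":[0,0,0],"hand":0.2},{"rot":[0,0,0],"xyz":[0,0,-20],"hand":0.2},{"rot":[0,0,0],"xyz":[0,0,-50],"hand":0.2},{"rot":[0,0,0],"xyz":[0,0,-85],"hand":0.2},{"rot":[0,0,0],"xyz":[0,0,-110],"hand":0.2},{"rot":[0,0,0],"xyz":[0,0,-110],"hand":0.2},{"rot":[0,0,0],"xyz":[0,0,-110],"hand":0.2}]'
python3 - <<'E'
from h import *
im=save('wrist','w11.png')
print(find('wrist','probe_wide')[:2],find('wrist','rest_wide')[:2])
cv2.imwrite('pics/w11r.png',grid(rect('wrist',im,(0.4546,0.088),0.01,0.06,2500),0,0.06,2500))
E
python3 go.py 0.3675 -0.279 0.335 29
```

```text
t: 22.02
tool_pos: [0.4543, 0.0883, 0.2272]
eef_rot: [[-0.004, 1.0, 0.001], [1.0, 0.004, -0.0], [-0.0, 0.001, -1.0]]
ft_force: [-0.2, 0.3, 2.6]
gripper_width: 0.0173
grip_force: 39.8
t: 22.93
tool_pos: [0.4546, 0.0882, 0.3382]
eef_rot: [[-0.004, 1.0, 0.003], [1.0, 0.004, -0.0], [-0.0, 0.003, -1.0]]
ft_force: [-0.0, -0.4, 0.0]
gripper_width: 0.0512
grip_force: 0.0
[(0.82, np.float64(0.606), np.float64(-0.175), np.float64(0.011)), (0.68, np.float64(0.453), np.float64(0.09), np.float64(0.015))] [(0.92, np.float64(0.45), np.float64(0.094), np.float64(0.01))]
t 23.08 xyz [-367.   -87.7    0.5] rotz -0.502 deg -28.8 now [0.4537 0.0883 0.3354] grip 0.05133722899578978 0.0 j [ -5. -19. -25.  84.   0.  85.]
```

The wide probe is in its rest: foot found at (0.453,0.090), z 0.015. Next, the bar.

```bash
python3 -m jog '[{"rot":[0,0,-0.1],"xyz":[-36,-5,0],"hand":0.2},{"rot":[0,0,-0.2],"xyz":[-72,-14,0],"hand":0.2},{"rot":[0,0,-0.3],"xyz":[-108,-22,0],"hand":0.2},{"rot":[0,0,-0.4],"xyz":[-144,-31,0],"hand":0.2},{"rot":[0,0,-0.5],"xyz":[-180,-40,0],"hand":0.2},{"rot":[0,0,-0.5],"xyz":[-216,-48,0],"hand":0.2},{"rot":[0,0,-0.5],"xyz":[-252,-57,0],"hand":0.2},{"rot":[0,0,-0.5],"xyz":[-288,-67,0],"hand":0.2},{"rot":[0,0,-0.5],"xyz":[-324,-77,0],"hand":0.2},{"rot":[0,0,-0.5],"xyz":[-350,-84,0],"hand":0.2},{"rot":[0,0,-0.5],"xyz":[-367,-88,0],"hand":0.2},{"rot":[0,0,-0.5],"xyz":[-367,-88,0],"hand":0.2}]'
python3 - <<'E'
from h import *
im=save('wrist','w12.png')
print(find('wrist','probe_bar')[:2])
# foot mask on z=12mm plane
r=rect('wrist',im,(0.3675,-0.279),0.076,0.03,5000)
g=cv2.cvtColor(r,cv2.COLOR_BGR2HSV); 
# coupling top: bluish-grey vs greenish bench -> low (G-B)
b,G,R=[r[:,:,i].astype(int) for i in range(3)]
m=((b>=G)&(b>110)).astype(np.uint8)*255
m=cv2.morphologyEx(m,cv2.MORPH_OPEN,np.ones((9,9)))
cs,_=cv2.findContours(m,cv2.RETR_EXTERNAL,cv2.CHAIN_APPROX_NONE)
for c in sorted(cs,key=cv2.contourArea)[-2:]:
    (x,y),(w,h),a=cv2.minAreaRect(c); print('coupling',0.3675-0.03+x/5000,-0.279+0.03-y/5000,w/5,h/5,a)
E
python3 go.py 0.3675 -0.279 0.222 29
```

```text
t: 24.08
tool_pos: [0.3663, -0.2815, 0.3351]
eef_rot: [[-0.48, 0.877, -0.002], [0.877, 0.48, 0.001], [0.002, -0.001, -1.0]]
ft_force: [0.1, 0.3, 0.0]
gripper_width: 0.0511
grip_force: 0.0
[(0.66, np.float64(0.37), np.float64(-0.272), np.float64(0.008))]
coupling 0.3674166564941406 -0.27604492492675786 16.996595764160155 16.975885009765626 60.7807502746582
t 24.18 xyz [ -0.4   0.4 113.4] rotz -0.004 deg -0.2 now [ 0.3671 -0.2791  0.3354] grip 0.05110829850745439 0.0 j [-54. -19. -25.  84.   0.   8.]
```

```bash
python3 -m jog '[{"rot":[0,0,0],"xyz":[1,1,20],"hand":0.2},{"rot":[0,0,0],"xyz":[1,1,45],"hand":0.2},{"rot":[0,0,0],"xyz":[1,1,75],"hand":0.2},{"rot":[0,0,0],"xyz":[1,1,100],"hand":0.2},{"rot":[0,0,0],"xyz":[1,1,113],"hand":0.2},{"rot":[0,0,0],"xyz":[1,1,113],"hand":0.2},{"rot":[0,0,0],"xyz":[1,1,113],"hand":0.2}]'
python3 - <<'E'
from h import *
im=save('wrist','w13.png')[:,:,::-1]
r=im[250:350,278:366]; b,G,R=[r[:,:,i].astype(int) for i in range(3)]
m=((b>=G)&(b>100)).astype(np.uint8)*255; m=cv2.morphologyEx(m,cv2.MORPH_OPEN,np.ones((3,3)))
x=np.where(m.sum(0))[0]+278; y=np.where(m.sum(1))[0]+250; print(x.min(),x.max(),y.min(),y.max())
E
python3 go.py 0.3675 -0.2775 0.222 29
```

```text
t: 24.77
tool_pos: [0.368, -0.2764, 0.2232]
eef_rot: [[-0.484, 0.875, -0.001], [0.875, 0.484, 0.002], [0.002, -0.0, -1.0]]
ft_force: [0.6, 0.0, 0.6]
gripper_width: 0.0512
grip_force: 0.0
302 335 279 307
t 24.82 xyz [-0.  -0.9  2.3] rotz -0.001 deg -0.1 now [ 0.3683 -0.2771  0.2243] grip 0.05179435924390293 0.0 j [-53. -16. -34.  72.   0.   8.]
```

```bash
python3 -m jog '[{"rot":[0,0,0],"xyz":[0,-1.5,2],"hand":0.2},{"rot":[0,0,0],"xyz":[0,-1.5,2],"hand":0.2},{"rot":[0,0,0],"xyz":[0,-1.5,2],"hand":-0.3},{"rot":[0,0,0],"xyz":[0,-1.5,2],"hand":-0.4},{"rot":[0,0,0],"xyz":[0,-1.5,2],"hand":-0.5},{"rot":[0,0,0],"xyz":[0,-1.5,2],"hand":-0.6},{"rot":[0,0,0],"xyz":[0,-1.5,2],"hand":-1},{"rot":[0,0,0],"xyz":[0,-1.5,2],"hand":-1},{"rot":[0,0,0],"xyz":[0,-1.5,2],"hand":-1},{"rot":[0,0,0],"xyz":[0,-1.5,2],"hand":-1}]' 40
python3 -m jog '[{"rot":[0,0,0],"xyz":[0,0,-10],"hand":-1},{"rot":[0,0,0],"xyz":[0,0,-30],"hand":-1},{"rot":[0,0,0],"xyz":[0,0,-60],"hand":-1},{"rot":[0,0,0],"xyz":[0,0,-90],"hand":-1},{"rot":[0,0,0],"xyz":[0,0,-115],"hand":-1},{"rot":[0,0,0],"xyz":[0,0,-115],"hand":-1},{"rot":[0,0,0],"xyz":[0,0,-115],"hand":-1}]'
python3 go.py 0.50 0.10 0.335 19
```

```text
t: 25.65
tool_pos: [0.3668, -0.2785, 0.222]
eef_rot: [[-0.483, 0.876, 0.0], [0.876, 0.483, -0.0], [-0.0, 0.0, -1.0]]
ft_force: [1.0, 0.9, 3.3]
gripper_width: 0.0176
grip_force: 39.7
t: 26.23
tool_pos: [0.3668, -0.2787, 0.3382]
eef_rot: [[-0.483, 0.876, 0.001], [0.876, 0.483, -0.002], [-0.002, 0.0, -1.0]]
ft_force: [-0.3, 0.0, -2.6]
gripper_width: 0.0175
grip_force: 39.4
t 26.23 xyz [267.3 299.5   2.6] rotz 0.172 deg 9.9 now [ 0.3668 -0.2787  0.3382] grip 0.017537975412844155 39.417967200279236 j [-54. -19. -25.  84.  -0.   8.]
```

```bash
python3 -m jog '[{"rot":[0,0,0.02],"xyz":[12,14,-5],"hand":-1},{"rot":[0,0,0.04],"xyz":[32,36,-10],"hand":-1},{"rot":[0,0,0.06],"xyz":[56,63,-10],"hand":-1},{"rot":[0,0,0.08],"xyz":[80,90,-10],"hand":-1},{"rot":[0,0,0.1],"xyz":[104,117,-10],"hand":-1},{"rot":[0,0,0.12],"xyz":[128,144,-10],"hand":-1},{"rot":[0,0,0.14],"xyz":[152,171,-10],"hand":-1},{"rot":[0,0,0.16],"xyz":[176,198,-10],"hand":-1},{"rot":[0,0,0.17],"xyz":[200,225,-10],"hand":-1},{"rot":[0,0,0.17],"xyz":[224,252,-10],"hand":-1},{"rot":[0,0,0.17],"xyz":[248,279,-10],"hand":-1},{"rot":[0,0,0.17],"xyz":[267,300,-10],"hand":-1}]'
python3 go.py 0.517 0.38 0.345 19
```

```text
t: 27.23
tool_pos: [0.5002, 0.1028, 0.345]
eef_rot: [[-0.329, 0.944, -0.002], [0.944, 0.329, 0.0], [0.001, -0.002, -1.0]]
ft_force: [0.4, -1.4, -2.0]
gripper_width: 0.0175
grip_force: 39.5
t 27.23 xyz [256.2 107.    0. ] rotz 0.003 deg 0.2 now [0.5002 0.1028 0.345 ] grip 0.017519548799060355 39.484394788742065 j [ -3. -10. -16.  84.   0.  68.]
```

```bash
python3 -m jog '[{"rot":[0,0,0],"xyz":[15,6,0],"hand":-1},{"rot":[0,0,0],"xyz":[45,19,0],"hand":-1},{"rot":[0,0,0],"xyz":[80,33,0],"hand":-1},{"rot":[0,0,0],"xyz":[115,48,0],"hand":-1},{"rot":[0,0,0],"xyz":[150,63,0],"hand":-1},{"rot":[0,0,0],"xyz":[185,77,0],"hand":-1},{"rot":[0,0,0],"xyz":[215,90,0],"hand":-1},{"rot":[0,0,0],"xyz":[240,100,0],"hand":-1},{"rot":[0,0,0],"xyz":[256,107,0],"hand":-1},{"rot":[0,0,0],"xyz":[256,107,0],"hand":-1},{"rot":[0,0,0],"xyz":[256,107,0],"hand":-1}]'
python3 - <<'E'
from h import *
im=save('wrist','w14.png')
s=sense(); print(find('wrist','rest_bar')[:2])
a=rect('wrist',im,(0.517,0.45),0.010,0.075,2000); cv2.imwrite('pics/w14r.png',np.hstack([a,cv2.resize(im[100:,:,::-1],(480,300))]))
E
python3 go.py 0.517 0.45 0.345 19
```

```text
t: 28.15
tool_pos: [0.5169, 0.3777, 0.3447]
eef_rot: [[-0.329, 0.944, -0.003], [0.944, 0.329, -0.002], [-0.001, -0.003, -1.0]]
ft_force: [-0.3, -1.0, -1.5]
gripper_width: 0.0176
grip_force: 39.8
[(0.92, np.float64(0.518), np.float64(0.452), np.float64(0.008))]
t 28.25 xyz [69.6 23.8  0.4] rotz 0.002 deg 0.1 now [0.5173 0.3765 0.3455] grip 0.017439310269430828 39.826303124427795 j [24. 13.  7. 84. -0. 95.]
```

View pics/w14r.png

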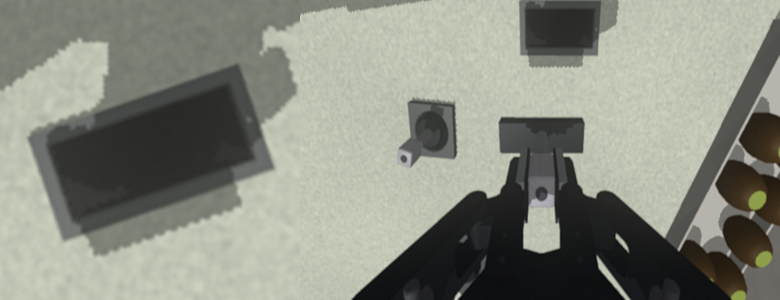

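In the left tile the rest_bar plate corners are (29,134), (239,66), (273,168) and (65,241), so its centre is (0.518,0.449) and its yaw about 18.7°. The bar is held level and parallel to it. The small probe is still seated, at right (432,130). I place the bar now.

```bash
python3 -m jog '[{"rot":[0,0,0.004],"xyz":[15,6,0],"hand":-1},{"rot":[0,0,0.004],"xyz":[40,14,0],"hand":-1},{"rot":[0,0,0.004],"xyz":[60,21,0],"hand":-1},{"rot":[0,0,0.004],"xyz":[68,24,0],"hand":-1},{"rot":[0,0,0.004],"xyz":[68,24,10],"hand":-1},{"rot":[0,0,0.004],"xyz":[68,24,35],"hand":-1},{"rot":[0,0,0.004],"xyz":[68,24,65],"hand":-1},{"rot":[0,0,0.004],"xyz":[68,24,85],"hand":-1},{"rot":[0,0,0.004],"xyz":[68,24,95],"hand":-1},{"rot":[0,0,0.004],"xyz":[68,24,95],"hand":-1},{"rot":[0,0,0.004],"xyz":[68,24,95],"hand":-1}]'
python3 go.py 0.518 0.449 0.2265 18.7
```

```text
t: 29.17
tool_pos: [0.5181, 0.4484, 0.2519]
eef_rot: [[-0.323, 0.946, -0.0], [0.946, 0.323, -0.0], [-0.0, -0.0, -1.0]]
ft_force: [0.4, 0.2, -1.6]
gripper_width: 0.0173
grip_force: 39.8
t 29.17 xyz [ 0.6  0.1 25.4] rotz 0.003 deg 0.2 now [0.5181 0.4484 0.2519] grip 0.01728272044437578 39.80638861656189 j [ 30.  22.   8.  76.  -0. 101.]
```

```bash
python3 -m jog '[{"rot":[0,0,0],"xyz":[0,0,6],"hand":-1},{"rot":[0,0,0],"xyz":[0,0,12],"hand":-1},{"rot":[0,0,0],"xyz":[0,0,18],"hand":-1},{"rot":[0,0,0],"xyz":[0,0,21],"hand":-1},{"rot":[0,0,0],"xyz":[0,0,23],"hand":-1},{"rot":[0,0,0],"xyz":[0,0,25],"hand":-1},{"rot":[0,0,0],"xyz":[0,0,25],"hand":-1},{"rot":[0,0,0],"xyz":[0,0,25],"hand":-1}]'
python3 go.py 0.518 0.449 0.2265 18.7
```

```text
t: 29.83
tool_pos: [0.5179, 0.4493, 0.2268]
eef_rot: [[-0.324, 0.946, 0.0], [0.946, 0.324, -0.0], [-0.0, 0.0, -1.0]]
ft_force: [-0.2, -1.2, -1.3]
gripper_width: 0.0176
grip_force: 40.0
t 29.83 xyz [-0.3 -0.   0.3] rotz 0.004 deg 0.2 now [0.5179 0.4493 0.2268] grip 0.017646481553882203 40.02078115940094 j [ 30.  23.   7.  74.  -0. 101.]
```

```bash
python3 -m jog '[{"rot":[0,0,0],"xyz":[0,0,1],"hand":-1},{"rot":[0,0,0],"xyz":[0,0,1.5],"hand":-1},{"rot":[0,0,0],"xyz":[0,0,1.5],"hand":-1}]'
```

```text
t: 30.08
tool_pos: [0.5181, 0.4494, 0.2261]
eef_rot: [[-0.324, 0.946, 0.001], [0.946, 0.324, 0.001], [0.0, 0.001, -1.0]]
ft_force: [-1.0, 0.5, 3.7]
gripper_width: 0.0172
grip_force: 40.6
```

```bash
python3 -m jog '[{"rot":[0,0,0],"xyz":[0,0,0],"hand":-0.4},{"rot":[0,0,0],"xyz":[0,0,0],"hand":-0.2},{"rot":[0,0,0],"xyz":[0,0,0],"hand":0.1},{"rot":[0,0,0],"xyz":[0,0,0],"hand":0.2},{"rot":[0,0,0],"xyz":[0,0,0],"hand":0.2},{"rot":[0,0,0],"xyz":[0,0,-20],"hand":0.2},{"rot":[0,0,0],"xyz":[0,0,-50],"hand":0.2},{"rot":[0,0,0],"xyz":[0,0,-85],"hand":0.2},{"rot":[0,0,0],"xyz":[0,0,-110],"hand":0.2},{"rot":[0,0,0],"xyz":[0,0,-110],"hand":0.2},{"rot":[0,0,0],"xyz":[0,0,-110],"hand":0.2}]'
python3 - <<'E'
from h import *
f=lambda r:[[float(a) for a in p] for p in r[:3]]
for c in ['scene','side','wrist']:
    im=save(c,c+'_end.png')
    for q in ['probe_wide','probe_small','probe_square','probe_bar','kiwi','cup']: print(c,q,f(find(c,q)))
# wrist: foot and recess visible margins for the bar, dark-to-lit contrast in rectified tile
r=rect('wrist',im,(0.518,0.449),0.016,0.06,2500)
g=cv2.GaussianBlur(cv2.cvtColor(r,cv2.COLOR_BGR2GRAY),(5,5),0)
a=np.radians(18.7); u=np.array([np.cos(a),-np.sin(a)]); v=np.array([-np.sin(a),-np.cos(a)])
smp=lambda p:int(g[int(round(p[1])),int(round(p[0]))]) if 0<=p[0]<300 and 0<=p[1]<300 else -1
c=np.array([150,150])
print('along',[smp(c+v*2.5*6+u*2.5*k) for k in range(-58,59,2)])
print('across',[smp(c+u*2.5*25+v*2.5*k) for k in range(-32,33,2)])
E
```

```text
t: 31.0
tool_pos: [0.5184, 0.4496, 0.3374]
eef_rot: [[-0.324, 0.946, 0.003], [0.946, 0.324, 0.002], [0.001, 0.004, -1.0]]
ft_force: [-0.8, -0.0, -1.0]
gripper_width: 0.0515
grip_force: 0.0
scene probe_wide [[0.76, 0.612, -0.189, 0.012], [0.58, 0.454, 0.08, 0.018], [0.56, 0.504, -0.301, 0.012]]
scene probe_small [[0.67, 0.374, 0.268, 0.03], [0.55, 0.664, 0.095, 0.038]]
scene probe_square [[0.94, 0.464, -0.094, 0.014]]
scene probe_bar [[0.81, 0.525, 0.443, 0.019]]
scene kiwi [[0.88, 0.538, -0.444, 0.044]]
scene cup [[0.69, 0.663, 0.098, 0.036]]
side probe_wide []
side probe_small [[0.9, 0.367, 0.28, 0.021]]
side probe_square []
side probe_bar [[0.82, 0.518, 0.452, 0.02], [0.43, 0.429, -0.084, 0.009]]
side kiwi []
side cup [[0.59, 0.659, 0.115, 0.038]]
wrist probe_wide [[0.67, 0.448, 0.109, 0.011]]
wrist probe_small [[0.74, 0.372, 0.279, 0.035]]
wrist probe_square []
wrist probe_bar [[0.59, 0.519, 0.457, 0.012]]
wrist kiwi []
wrist cup []
along [182, 148, 115, 116, 115, 74, 57, 63, 63, 65, 83, 83, 83, 83, 82, 81, 79, 80, 80, 79, 79, 79, 78, 78, 77, 77, 77, 68, 57, 58, 55, 52, 50, 51, 51, 50, 51, 72, 73, 74, 74, 72, 73, 73, 72, 72, 72, 72, 70, 55, 56, 59, 87, 105, 105, 105, 168, 188, 186]
across [190, 189, 186, 181, 154, 109, 107, 106, 80, 56, 65, 73, 72, 72, 72, 73, 72, 72, 73, 73, 72, 70, 57, 47, 47, 51, 55, 57, 93, 108, 108, 102, 82]
```

```bash
python3 -c "
from station import *
print(job_done())"
```

```text
the job is handed in; nothing more can be done
None
```

All four probes are back in their matching rests and released, and the job is handed in: I saw the square and small ones seated, and checked the wide and bar ones by contact height and camera measurements; the kiwi, cup and the blue and purple look-alikes were not moved.

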